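# Take the filter cassette out of the bench fume extractor

### The job

The filter of the bench fume extractor is due for a change. Turn the fan speed knob anticlockwise right down to its off stop, then pinch the cassette's two blue side catches together and lift the cassette straight up out of its slot. Finish while still holding it by the pinched catches, upright and steady, completely clear above the extractor; leave the things standing around the extractor where they are.

Things in the scene. Friction and masses are not known exactly. Their poses are not given: they have to be found in the camera images.
- extractor: Ivory box, fixed to the bench: 190 mm deep (x), 280 mm wide (y), flat top deck 140 mm above the bench. Origin: centre of its underside, at bench height; x points to the rear (round fan guard), -x to the slatted intake. The deck's slot, 48 x 113 mm, centred at x 0, y +45 mm, holds the cassette; the knob axis is at x -30, y -90 mm. Yaw varies up to 0.4 rad either way.
- speed_knob_grip (a point): Point on the knob's vertical axis at the height to grip it, 37 mm above the deck. The knob is a black bar 34 mm long, 14 mm thick, from 14 to 44 mm above the deck, on a disc of 36 mm. The point turns with the knob: its x axis runs along the bar, the white pointer line is at the -x end; grip the bar across its thickness (along the point's y).
- speed_knob (a joint): Angle of the fan speed knob in rad: 0 = off (hard stop, the pointer at the red dial mark), growing clockwise seen from above to 4.71 at full speed. Starts between 1.6 and 3.4. Needs about 0.03 N m, stays where it is left. To switch off turn it anticlockwise, seen from above, down to 0; more than one grasp is usual.
- cassette: Filter cassette, dark frame with pale pleats, 44 mm thick (x), 110 wide (y), 0.2 to 0.4 kg, loose, held down by its two catches. Origin: centre of its underside, 60 mm above the bench when seated; axes parallel to the extractor's. Its lower 80 mm are in the slot (2 mm play); a 126 mm wide flange rests on the deck; a grip block 64 mm wide (y) stands 41 mm above the deck between the blue pads.
- cassette_grip (a point): Centre of the cassette's grip block, midway between the two blue pads and 26 mm above the deck when seated (106 mm above the cassette's origin). Axes as the cassette's. Grip here from above with the fingers closing along x; the deck is free for 25 mm and more outside both pads.
- catch_front (a joint): Travel of the front (-x) catch, m: 0 = sprung out (latched), 0.006 = pressed fully in. Spring 3.6 N at 0, 9 N at 0.006; its nose, under the slot's lip, comes free at about 0.0045 and over.
- catch_rear (a joint): Travel of the rear (+x) catch, m: as the front catch, pressed towards the front.
- catch_front_pad (a point): Centre of the outer face of the front blue finger pad, 36 mm wide (y) by 34 mm high, from 7 to 41 mm above the deck. With both catches out the two pads measure 56 mm over their outer faces; pinched fully, 44 mm.
- catch_rear_pad (a point): Centre of the outer face of the rear blue finger pad, same size.
- solder_reel: Bystander: white solder reel standing on end, 54 mm across, 40 mm high, origin under its centre. Leave it alone.
- tape_roll: Bystander: roll of amber tape lying flat, 76 mm across, 19 mm high, origin under its centre. Leave it alone.
- flux_bottle: Bystander: small white bottle with a red cap, 40 mm across, 85 mm high, origin under its centre. Leave it alone.
- filter_carton: Bystander: closed cardboard carton with the new filter, 125 x 60 x 100 mm high, origin under its centre. Leave it alone.
Things that resemble listed ones, but are neither listed nor needed, are in the scene too. There is more than one size of the cassette; the one meant has the size given above.

How it is judged:
By the outcome, as a careful person would: the job done as asked, in the order asked, and still so for the second after the job is handed in, while the arm keeps its last pose, push and grip.
It also fails if it takes over 67 s, if anything falls off the work surface, if the arm or the gripper's body presses on something with over 40 N, if the wrist force passes 120 N, or if a joint passes its speed limit or range.

### The arm

A 6-joint arm with a two-finger parallel gripper is mounted at the origin on the work surface. World frame = base frame: x ahead of the robot, y to its left, z up, the work surface at z = 0. Lengths are in m, angles in rad, forces in N, time in s.
With the tool pointing down it reaches from about 0.35 to 0.975 m from the base axis. Payload 7.1 kg.
Tool frame: the origin (TCP) lies at the very end of the fingers, on their centre line; the grasp point (between the pads) lies 19 mm behind it (robot.tcp_to_grasp is the z of the grasp point in the tool frame, in m); z points along the fingers, y is the line along which they close (so a half turn about z gives the same grasp; the last joint's range is limited). The gripper opens to 88 mm and grips with 3 to 60 N. Pads are 20 mm wide; open, the fingers measure 115 mm over their backs; the gripper's body (75 mm by 178 mm) begins 61 mm behind the grasp point.
Start: joints at [-1.266, 0.423, 1.63, -0, 1.089, -0.019], TCP at [0.199, -0.592, 0.223] pointing down, gripper open.
Joint ranges: [-3, 3], [-0.9, 2.11], [0.09, 2.58], [-1.31, 4.45], [0.11, 2.69], [-2.54, 2.54]. Speed limits (rad/s): [2.39, 2.39, 3.01, 3.14, 3.14, 3.14].

### API

Orientations are given as a unit quaternion [w, x, y, z].
In Python, from plant import robot gives the robot as it stands. The module is installed in compiled form; this text tells all that it offers.
- The arm moves only by the tool send_path, called after ">>>" as a command line: name --argument value ..., lists and objects as JSON in quotes. Schema: {"type":"object","properties":{"ticks":{"type":"object","properties":{"increments":{"type":"array","items":{"type":"array","items":{"type":"number"},"minItems":6,"maxItems":6},"minItems":1,"maxItems":8}},"additionalProperties":false,"required":["increments"]},"jaw":{"type":"number"},"grip_n":{"type":"number"},"only":{"type":"string"},"quiet":{"type":"boolean"},"lines":{"type":"string"}},"required":["ticks"],"additionalProperties":false}. ticks is an object whose key "increments" holds a list of rows, 1 to 8 of them, each of 6 numbers: dx, dy, dz in normalised numbers (1 is 0.25 m), then a rotation vector rx, ry, rz in a scale on which 1.0 is 2 pi rad; each row shifts and turns the commanded pose from where the row before left it, along the tool's axes as they then stand; what a row does not reach is not made up. A row lasts 1/10 s, in which the tool goes at most 0.05 m and 0.15 rad, less where a joint would pass 70% of its speed; a pose out of reach is approached as far as the arm can. jaw is the finger opening in m, set as the call begins (left out keeps the last). The fingers move at their own pace and stop on an object; grip_n is the grip in N (left out, the last holds). Time passes only in rows, so rows that do not move let the fingers close. The tool returns the time, the measured TCP pose, the force, the opening and the grip force at its end. only (a regular expression) keeps the lines of the reply that match it, lines (a string "A,B") keeps lines A to B, and quiet returns only ok. No shift or turn number may pass 1 either way. Input that does not fit is refused with a message, and nothing moves.
- robot.state(): the state, without advancing time (a new reading comes with each control period).
- robot.snapshot(name): name is "scene" or "top" or "wrist"; returns the picture (400x640x3 uint8, blue, green, red); there is no depth.
- robot.calibration(name): a dict with "mtx" (3x3 intrinsics, pixels), "rvec" (rotation vector, rad) and "tvec" (3), from world to camera coordinates, as OpenCV has them. Camera axes: x right, y down, z forward; pixel columns grow to the right and rows downward; lengths in m; the calibration is good to about 2 mm. A picture is of the moment at which its call begins: read the wrist's pose just before it. calibration takes no time and is no camera call; for the wrist camera it gives the pose at the moment of the call.
- robot.finish_job(): hands the job in; it is judged then, once.
The state is a dict: "time": time; "q": joint angles; "joint_vel": joint speeds; "tau": joint torques, N m; "tcp_pos": TCP position; "tcp_rot": TCP orientation; "force": force on the tool from outside, world axes, zero at the start; "moment": the same for the moment, N m; "opening": finger opening in m; "grasp_force": force on a finger pad.
Only numpy, scipy, OpenCV 4.12 (cv2) and the standard library are available. Lean on these libraries where they do the work, as an engineer would, in place of code of your own. Each camera call takes 0.05 s, during which the arm holds its last target. There are 200 camera calls.

## Working session

There is one attempt and no reset: what is moved stays moved. The work goes in short steps, Python scripts to look and compute and a tool call to move; the robot and the scene stay as the last step left them, time stands still between calls to the robot, and variables do not carry over. Pictures are saved under pics/ and viewed, at most 10 in all, crops included, and the job is handed in when it is done.

```bash
mkdir -p pics; python3 - <<'E'
from plant import robot
import cv2
for n in("scene","top"): cv2.imwrite(f"pics/{n}1.png",robot.snapshot(n))
s=robot.state();print(s['time'],s['tcp_pos'],s['tcp_rot'],s['opening'],robot.tcp_to_grasp)
E
```

```text
0.1 [ 0.19873489 -0.59203662  0.22198457] [-6.75650014e-04  9.86921902e-01  1.61197682e-01 -1.00151172e-04] 0.08824400525141729 -0.0187
```

View pics/top1.png

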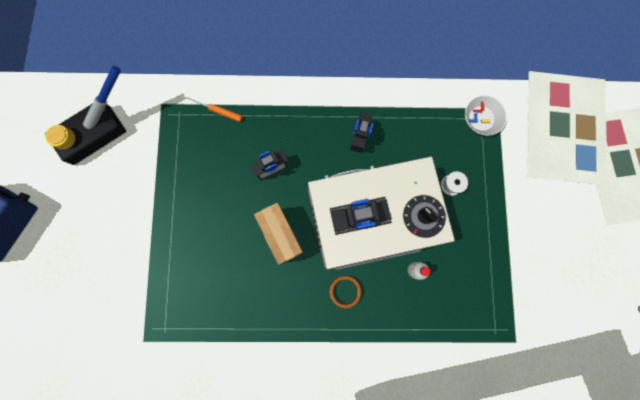

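View pics/scene1.png

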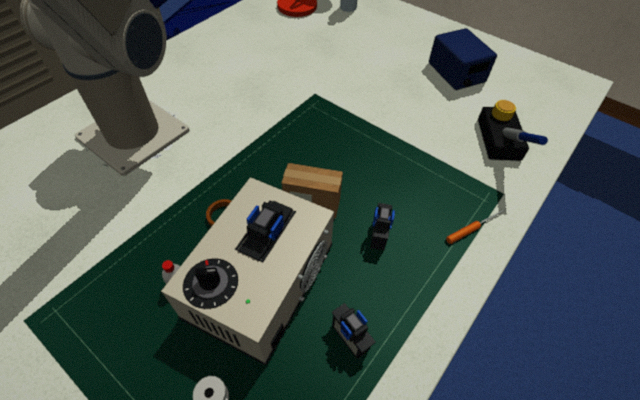

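The top view shows the deck corners at about (309,182), (433,158), (453,240), (327,267), the knob at (424,215) and the seated cassette at (361,215). Two decoy cassettes lie behind. The scene view agrees. Next: a coarse pose, and crops to see the pointer.

```bash
cat > h.py <<'E'
import numpy as np, cv2
from plant import robot
from scipy.optimize import least_squares
from scipy.spatial.transform import Rotation as R
def cal(n):
    c=robot.calibration(n); return [np.array(c[k],float) for k in("mtx","rvec","tvec")]
def proj(P,c): return cv2.projectPoints(np.array(P,float).reshape(-1,3),c[1],c[2],c[0],None)[0].reshape(-1,2)
def ray(uv,z,c):
    Rm=cv2.Rodrigues(c[1])[0]; o=-Rm.T@c[2].ravel()
    d=Rm.T@np.linalg.inv(c[0])@np.array([*uv,1.]); return o+d*(z-o[2])/d[2]
def W(p,e): # extractor local -> world
    c,s=np.cos(e[2]),np.sin(e[2]); p=np.atleast_2d(p)
    return np.c_[e[0]+c*p[:,0]-s*p[:,1],e[1]+s*p[:,0]+c*p[:,1],p[:,2]]
def tool():
    s=robot.state(); w,x,y,z=s['tcp_rot']; return np.array(s['tcp_pos']),R.from_quat([x,y,z,w]),s
E
python3 - <<'E'
from h import *
c=cal("top")
px=np.array([(309,182),(433,158),(453,240),(327,267)],float)
L=np.array([(.095,.14,.14),(.095,-.14,.14),(-.095,-.14,.14),(-.095,.14,.14)])
r=least_squares(lambda e:(proj(W(L,e),c)-px).ravel(),[.5,0,0.])
e=r.x;print(e,r.fun)
cs=cal("scene")
for n,p in dict(knob=(-.03,-.09,.177),grip=(0,.045,.166)).items():
    w=W(p,e);print(n,w,proj(w,c),proj(w,cs))
for n,p,z in(("reel",(456,182),.04),("flux",(425,271),.085),("tape",(345,292),.019),("carton",(272,235),.1)):print(n,ray(p,z,c))
cw=cal("wrist"); t,Rt,s=tool()
Rm=cv2.Rodrigues(cw[1])[0]; print("cam in tool",Rt.inv().apply(-Rm.T@cw[2].ravel()-t),Rt.inv().as_matrix()@Rm.T); print(cw[0],Rt.as_matrix())
a=cv2.imread("pics/top1.png")[140:290,290:490];b=cv2.imread("pics/scene1.png")[170:370,150:350]
cv2.imwrite("pics/c1.png",np.hstack([cv2.resize(a,(400,300),interpolation=2),cv2.resize(b,(400,400),interpolation=2)[:300]]))
E
```

```text
[ 0.57106397 -0.09922025  0.20658579] [-0.22498672 -0.96315172 -0.59591769 -1.17913641  1.26514801  1.17356419
 -0.44599775  0.78079244]
knob [[ 0.56016261 -0.19346016  0.177     ]] [[430.05993829 214.28794604]] [[204.05324309 273.1187458 ]]
grip [[ 0.56183359 -0.05517709  0.166     ]] [[362.40942659 213.56909109]] [[263.86704235 222.82522528]]
reel [ 0.65687103 -0.30812099  0.04      ]
flux [ 0.44143542 -0.20752961  0.085     ]
tape [ 0.38806333 -0.03236641  0.019     ]
carton [0.51957019 0.13858375 0.1       ]
cam in tool [ 0.08378656 -0.00026938 -0.16252383] [[-1.09651882e-03 -9.53029099e-01 -3.02876763e-01]
 [ 9.99999389e-01 -1.00161610e-03 -4.68668723e-04]
 [ 1.43288690e-04 -3.02877092e-01  9.53029615e-01]]
[[278.48837863   0.         321.6752879 ]
 [  0.         278.48837863 205.21450162]
 [  0.           0.           1.        ]] [[ 9.48030595e-01  3.18178910e-01 -4.15509202e-04]
 [ 3.18179181e-01 -9.48029702e-01  1.30133932e-03]
 [ 2.01436612e-05 -1.36591587e-03 -9.99999067e-01]]
```

View pics/c1.png

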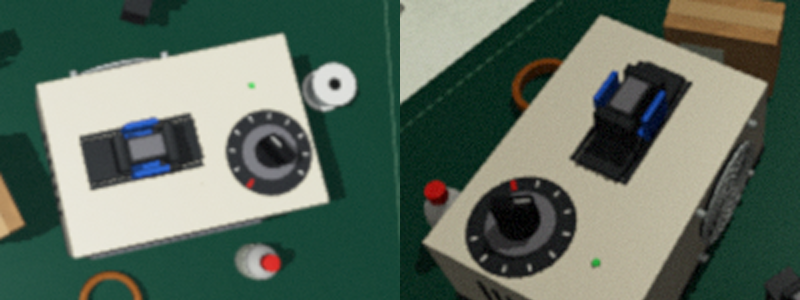

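The manual's scale: shifts go in shares of 0.25 m and turns go in shares of 2 pi rad. Converting my numbers, 0.036 m / 0.25 = 0.144, -0.02 m / 0.25 = -0.08.

>>> send_path --ticks '{"increments": [[0.144, -0.08, -0.052, 0, 0, 0], [0.144, -0.08, -0.052, 0, 0, 0], [0.144, -0.08, -0.052, 0, 0, 0], [0.144, -0.08, -0.052, 0, 0, 0], [0.144, -0.08, -0.052, 0, 0, 0], [0.144, -0.08, -0.052, 0, 0, 0], [0.144, -0.08, 0, 0, 0, 0], [0.144, -0.08, 0, 0, 0, 0]]}' --jaw 0.06

```text
time: 0.9
tcp_pos: [0.422, -0.3478, 0.3011]
tcp_rot: [0.0, 0.987, 0.161, 0.0]
force: [0.5, 0.1, -0.5]
opening: 0.0601
grasp_force: 0.0
```

>>> send_path --ticks '{"increments": [[0.144, -0.08, 0, 0, 0, 0], [0.144, -0.08, 0, 0, 0, 0], [0.144, -0.08, 0, 0, 0, 0], [0.144, -0.08, 0, 0, 0, 0], [0.144, -0.08, 0, 0, 0, 0], [0, 0, 0, 0, 0, 0], [0, 0, 0, 0, 0, 0]]}'

```text
time: 1.6
tcp_pos: [0.5598, -0.1964, 0.3]
tcp_rot: [-0.0, 0.987, 0.162, -0.001]
force: [-0.6, -0.3, 0.0]
opening: 0.06
grasp_force: 0.0
```

```bash
python3 - <<'E'
from h import *
import pickle
c=cal("wrist");im=robot.snapshot("wrist");cv2.imwrite("pics/w1.png",im);pickle.dump(c,open("w1.pkl","wb"))
e=[0.571,-.0992,.2066]
print(proj(W([(-.03,-.09,.177),(0,.045,.166),(.095,.14,.14),(.095,-.14,.14),(-.095,-.14,.14),(-.095,.14,.14)],e),c))
E
```

```text
[[319.57684879 197.75242491]
 [195.84264065 153.19685301]
 [111.87208943  46.46202676]
 [380.09424063  81.34817358]
 [352.98434513 242.92699136]
 [128.72974946 218.49227958]]
```

View pics/w1.png

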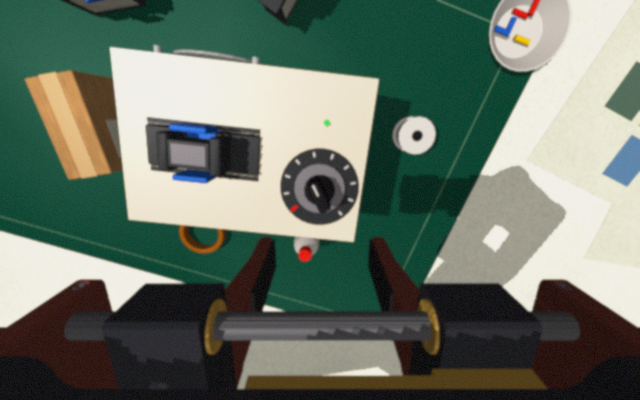

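```bash
python3 - <<'E'
from h import *
import pickle
c=pickle.load(open("w1.pkl","rb"));im=cv2.imread("pics/w1.png")
cv2.imwrite("pics/c2.png",np.hstack([cv2.resize(im[140:240,270:370],(500,500),interpolation=2),cv2.resize(im[120:190,145:205],(300,500),interpolation=2)[:, :300]]))
e=[0.571,-.0992,.2066]
px=np.array([(111,47),(379,78),(355,242),(129,219)],float)
L=np.array([(.095,.14,.14),(.095,-.14,.14),(-.095,-.14,.14),(-.095,.14,.14)])
r=least_squares(lambda e:(proj(W(L,e),c)-px).ravel(),e);print(r.x,r.fun)
for z in(.14,.184): print(proj(W([(-.03,-.09,z)],r.x),c))
E
```

```text
[ 0.5719721  -0.09891979  0.21857996] [-0.24729844  0.04027409  0.41602597  0.47311528 -0.87122467 -0.90636479
  0.6622407   0.08718591]
[[320.25538368 187.45672349]]
[[320.02157438 197.74046331]]
```

View pics/c2.png

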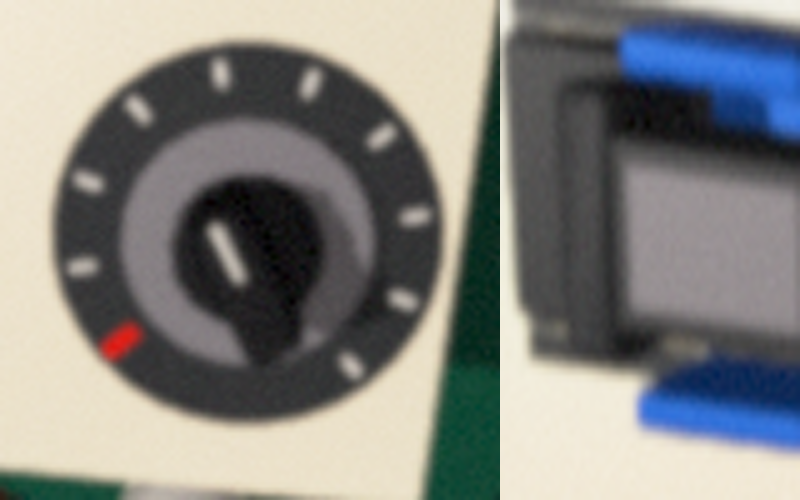

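```bash
python3 - <<'E'
from h import *
import pickle
c=pickle.load(open("w1.pkl","rb"));e=np.array([0.5718,-.099,.2166])
k=W([(-.03,-.09,.177)],e)[0]
a=ray((313,185.6),.184,c);b=ray((318,196.6),.184,c);r=ray((294.2,208.4),.141,c)
d=a-b;p1=np.arctan2(d[1],d[0]);d=a-k;p2=np.arctan2(d[1],d[0]);d=r-k;rr=np.arctan2(d[1],d[0])
print("knob",k,"ptr",p1,p2,"red",rr,"cw angle",(rr-p1)%6.283)
t,Rt,s=tool();x=Rt.as_matrix()[:,0];print("toolyaw",np.arctan2(x[1],x[0]),s['q'],t)
print("delta tool",Rt.inv().apply(k-t))
E
```

```text
knob [ 0.56184291 -0.19334435  0.177     ] ptr 0.7336980248294691 0.8158447576032817 red 2.575426407421615 cw angle 1.8417283825921458
toolyaw 0.32448140038421525 [-3.58781441e-01  2.98021112e-01  1.62696194e+00 -4.34485080e-04
  1.21777869e+00  8.87684184e-01] [ 0.55928442 -0.1971641   0.30016823]
delta tool [ 0.00378615 -0.00275276  0.12316508]
```

In the tool's units: 0.02 m / 0.25 = 0.08, 0.0038 m / 0.25 = 0.0152, -0.15 rad / 6.2832 = -0.0239.

>>> send_path --ticks '{"increments": [[0.0152, -0.0112, 0.08, 0, 0, 0], [0, 0, 0.08, 0, 0, -0.0239], [0, 0, 0.08, 0, 0, -0.0239], [0, 0, 0.08, 0, 0, -0.0239], [0, 0, 0.08, 0, 0, 0], [0, 0, 0.08, 0, 0, 0], [0, 0, 0.048, 0, 0, 0], [0, 0, 0.04, 0, 0, 0]]}' --jaw 0.05

```text
time: 2.45
tcp_pos: [0.5617, -0.1942, 0.158]
tcp_rot: [-0.0, 0.926, 0.377, -0.0]
force: [0.3, 0.5, -0.2]
opening: 0.0502
grasp_force: 0.0
```

>>> send_path --ticks '{"increments": [[0, 0, 0, 0, 0, 0], [0, 0, 0, 0, 0, 0], [0, 0, 0, 0, 0, 0], [0, 0, 0, 0, 0, 0], [0, 0, 0, 0, 0, 0]]}' --jaw 0.0 --grip_n 15

```text
time: 2.95
tcp_pos: [0.5619, -0.1925, 0.1592]
tcp_rot: [-0.001, 0.926, 0.377, -0.0]
force: [-5.1, 7.9, 12.0]
opening: 0.0143
grasp_force: 15.3
```

In the tool's units: -0.002 m / 0.25 = -0.008, -0.001 m / 0.25 = -0.004, -0.1 rad / 6.2832 = -0.0159.

>>> send_path --ticks '{"increments": [[0, -0.008, -0.004, 0, 0, 0], [0, 0, 0, 0, 0, 0], [0, 0, 0, 0, 0, -0.0159], [0, 0, 0, 0, 0, -0.0159], [0, 0, 0, 0, 0, -0.0159], [0, 0, 0, 0, 0, -0.0159]]}' --grip_n 20

```text
time: 3.55
tcp_pos: [0.5619, -0.1924, 0.1594]
tcp_rot: [0.001, 0.831, 0.556, 0.0]
force: [3.9, -2.7, -8.1]
opening: 0.0136
grasp_force: 20.0
```

In the tool's units: -0.12 rad / 6.2832 = -0.0191.

>>> send_path --ticks '{"increments": [[0, 0, 0, 0, 0, -0.0191], [0, 0, 0, 0, 0, -0.0191], [0, 0, 0, 0, 0, -0.0191], [0, 0, 0, 0, 0, -0.0191], [0, 0, 0, 0, 0, -0.0191], [0, 0, 0, 0, 0, -0.0191], [0, 0, 0, 0, 0, -0.0191], [0, 0, 0, 0, 0, -0.0191]]}'

```text
time: 4.35
tcp_pos: [0.562, -0.1924, 0.1594]
tcp_rot: [0.001, 0.481, 0.877, -0.0]
force: [3.7, -3.2, -7.1]
opening: 0.0139
grasp_force: 20.0
```

>>> send_path --ticks '{"increments": [[0, 0, 0, 0, 0, -0.0191], [0, 0, 0, 0, 0, -0.0191], [0, 0, 0, 0, 0, -0.0159], [0, 0, 0, 0, 0, -0.008], [0, 0, 0, 0, 0, -0.008], [0, 0, 0, 0, 0, 0]]}'

```text
time: 4.95
tcp_pos: [0.562, -0.1924, 0.1594]
tcp_rot: [0.001, 0.279, 0.96, -0.0]
force: [5.3, -3.1, -7.5]
opening: 0.014
grasp_force: 20.0
```

```bash
python3 - <<'E'
from h import *
t,Rt,s=tool();x=Rt.as_matrix()[:,0];print("toolyaw",np.arctan2(x[1],x[0]),s['q'],s['moment'],s['force'])
cv2.imwrite("pics/w2.png",robot.snapshot("wrist")[100:400,150:500])
E
```

```text
toolyaw 2.5750814714738803 [-3.49621329e-01  4.55683639e-01  1.74724240e+00 -4.90578295e-04
  9.36443999e-01 -1.35361627e+00] [-0.43366153 -0.87672031  0.0077893 ] [ 5.2812006  -3.10455966 -7.47785588]
```

In the tool's units: -0.03 rad / 6.2832 = -0.0048.

>>> send_path --ticks '{"increments": [[0, 0, 0, 0, 0, -0.0048], [0, 0, 0, 0, 0, -0.0048], [0, 0, 0, 0, 0, -0.0048], [0, 0, 0, 0, 0, 0]]}'

```text
time: 5.4
tcp_pos: [0.5615, -0.192, 0.1595]
tcp_rot: [0.0, 0.236, 0.972, -0.0]
force: [4.3, -2.5, -8.9]
opening: 0.0149
grasp_force: 20.6
```

```bash
python3 - <<'E'
from h import *
t,Rt,s=tool();x=Rt.as_matrix()[:,0];print("toolyaw",np.arctan2(x[1],x[0]),s['moment'],s['force'])
E
```

```text
toolyaw 2.6644806395447205 [-0.46507484 -0.93810552 -0.51481197] [ 4.32343915 -2.52311987 -8.87018933]
```

In the tool's units: -0.045 m / 0.25 = -0.18, -0.03 m / 0.25 = -0.12.

>>> send_path --ticks '{"increments": [[0, 0, 0, 0, 0, 0], [0, 0, 0, 0, 0, 0], [0, 0, 0, 0, 0, 0], [0, 0, -0.12, 0, 0, 0], [0, 0, -0.18, 0, 0, 0], [0, 0, -0.18, 0, 0, 0], [0, 0, 0, 0, 0, 0]]}' --jaw 0.086

```text
time: 6.1
tcp_pos: [0.5643, -0.1929, 0.2867]
tcp_rot: [0.006, 0.236, 0.972, -0.001]
force: [0.8, -0.2, 0.7]
opening: 0.0674
grasp_force: 0.0
```

```bash
python3 - <<'E'
from h import *
import pickle
c=cal("wrist");im=robot.snapshot("wrist");cv2.imwrite("pics/w3f.png",im);pickle.dump(c,open("w3.pkl","wb"))
cv2.imwrite("pics/w3.png",cv2.resize(im[60:400,100:540],(800,618))[:600])
e=np.array([0.5718,-.099,.2166])
t,Rt,s=tool();x=Rt.as_matrix()[:,0];y=np.arctan2(x[1],x[0]);print(y,t)
d=W([(0,.045,.166)],e)[0]-t;print("world",d,"yaw turn",1.787-y,"in tool now",Rt.inv().apply(d))
print(proj(W([(-.03,-.09,.14),(-.03,-.09,.184),(0,.045,.166)],e),c))
E
```

```text
2.6641270882977173 [ 0.56283143 -0.19232543  0.28351237]
world [-0.0007024   0.13727395 -0.11751237] yaw turn -0.8771270882977173 in tool now [0.06450759 0.12149454 0.11718207]
[[319.95286964 190.28304657]
 [319.71963618 201.80002087]
 [444.39374427 134.89544597]]
```

View pics/w3.png

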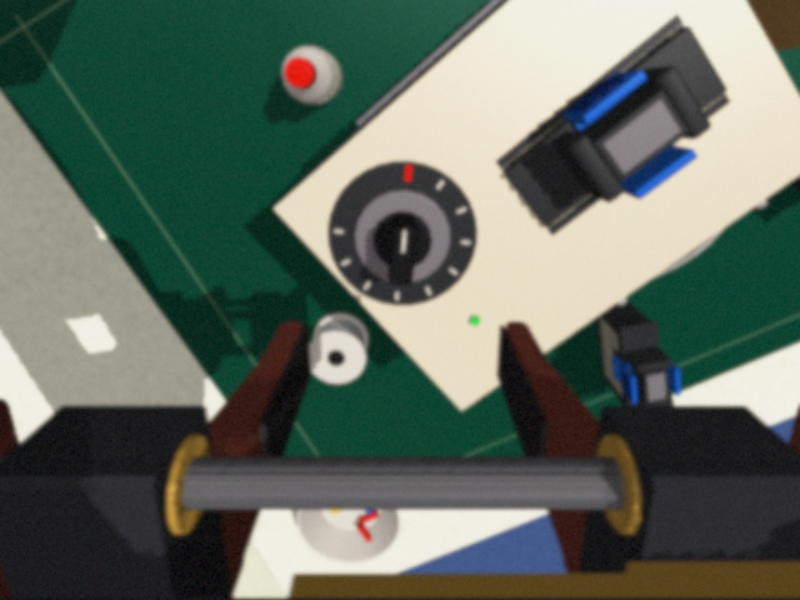

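The knob pointer (404,240) lines up with the red mark (408,172): off. Now over the cassette.

In the tool's units: 0.0304 m / 0.25 = 0.1216, 0.0161 m / 0.25 = 0.0644, 0.146 rad / 6.2832 = 0.0232.

>>> send_path --ticks '{"increments": [[0.0644, 0.1216, 0, 0, 0, 0], [0.0644, 0.1216, 0, 0, 0, 0], [0.0644, 0.1216, 0, 0, 0, 0], [0.0644, 0.1216, 0, 0, 0, 0], [0, 0, 0, 0, 0, 0.0232], [0, 0, 0, 0, 0, 0.0232], [0, 0, 0, 0, 0, 0.0232], [0, 0, 0, 0, 0, 0.0232]]}' --jaw 0.088

```text
time: 6.95
tcp_pos: [0.5589, -0.0538, 0.2782]
tcp_rot: [-0.001, 0.509, 0.861, -0.001]
force: [-0.2, 0.1, -0.3]
opening: 0.0876
grasp_force: 0.0
```

>>> send_path --ticks '{"increments": [[0, 0, 0, 0, 0, 0.0232], [0, 0, 0, 0, 0, 0.0234], [0, 0, 0, 0, 0, 0], [0, 0, 0, 0, 0, 0]]}'

```text
time: 7.35
tcp_pos: [0.5592, -0.0541, 0.2788]
tcp_rot: [-0.001, 0.625, 0.78, -0.0]
force: [0.6, -0.5, -0.1]
opening: 0.0873
grasp_force: 0.0
```

```bash
python3 - <<'E'
from h import *
import pickle
c=cal("wrist");im=robot.snapshot("wrist");pickle.dump(c,open("w4.pkl","wb"))
cv2.imwrite("pics/w4.png",cv2.resize(im[80:280,190:450],(780,600),interpolation=2))
e=np.array([0.5718,-.099,.2166])
t,Rt,s=tool();x=Rt.as_matrix()[:,0];y=np.arctan2(x[1],x[0]);print(y,t,s['opening'])
g=W([(0,.045,.166)],e)[0];print("in tool",Rt.inv().apply(g-t))
P=W([(sx*.028,.045+sy*.018,.181) for sx in(1,-1) for sy in(1,-1)]+[(sx*.022,.045+sy*.032,.181) for sx in(1,-1) for sy in(1,-1)]+[(-.095,.14,.14),(.095,.14,.14)],e)
print((proj(P,c)-[190,80])*3)
E
```

```text
1.7904832667966293 [ 0.55941331 -0.05413859  0.27899051] 0.08782947049881254
in tool [-0.00153179  0.00259104  0.11298674]
[[490.89520286 331.07698103]
 [486.91163312 435.52825712]
 [316.59909455 330.53628481]
 [319.38047951 434.96442154]
 [473.5525714  288.08532826]
 [467.75531565 473.92944101]
 [334.42078384 287.66878068]
 [338.08099409 473.48043777]
 [125.21341256  80.61473646]
 [683.47911811  81.9953059 ]]
```

View pics/w4.png

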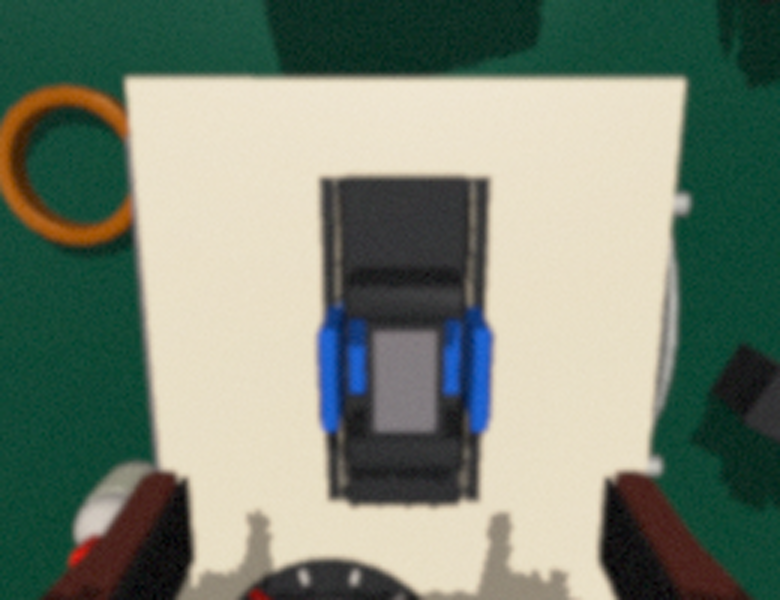

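In the tool's units: 0.03 m / 0.25 = 0.12, 0.003 m / 0.25 = 0.012, 0.003 rad / 6.2832 = 0.0005.

>>> send_path --ticks '{"increments": [[-0.002, 0.012, 0.12, 0, 0, 0.0005], [0, 0, 0.12, 0, 0, 0], [0, 0, 0.12, 0, 0, 0], [0, 0, 0.08, 0, 0, 0], [0, 0, 0.04, 0, 0, 0], [0, 0, 0.02, 0, 0, 0], [0, 0, 0.02, 0, 0, 0], [0, 0, 0, 0, 0, 0]]}'

```text
time: 8.2
tcp_pos: [0.5632, -0.0541, 0.1499]
tcp_rot: [0.0, 0.628, 0.778, 0.0]
force: [0.7, 0.1, -0.2]
opening: 0.0874
grasp_force: 0.0
```

>>> send_path --ticks '{"increments": [[0, 0, 0, 0, 0, 0], [0, 0, 0, 0, 0, 0], [0, 0, 0, 0, 0, 0], [0, 0, 0, 0, 0, 0], [0, 0, 0, 0, 0, 0], [0, 0, 0, 0, 0, 0], [0, 0, 0, 0, 0, 0]]}' --jaw 0.03 --grip_n 35

```text
time: 8.9
tcp_pos: [0.5629, -0.0541, 0.1504]
tcp_rot: [0.0, 0.628, 0.778, -0.0]
force: [-2.2, -0.8, 8.4]
opening: 0.0399
grasp_force: 35.1
```

>>> send_path --ticks '{"increments": [[0, 0, 0, 0, 0, 0], [0, 0, 0, 0, 0, 0]]}'

```text
time: 9.1
tcp_pos: [0.5629, -0.0541, 0.1503]
tcp_rot: [0.0, 0.628, 0.778, -0.0]
force: [-3.2, -0.0, 6.8]
opening: 0.0398
grasp_force: 35.1
```

```bash
python3 - <<'E'
from h import *
im=robot.snapshot("wrist")[150:350,190:450];b=robot.snapshot("scene")[150:300,180:330]
cv2.imwrite("pics/w5.png",np.hstack([cv2.resize(im,(400,308)),cv2.resize(b,(308,308),interpolation=2)]))
E
```

```text
(no output)
```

View pics/w5.png

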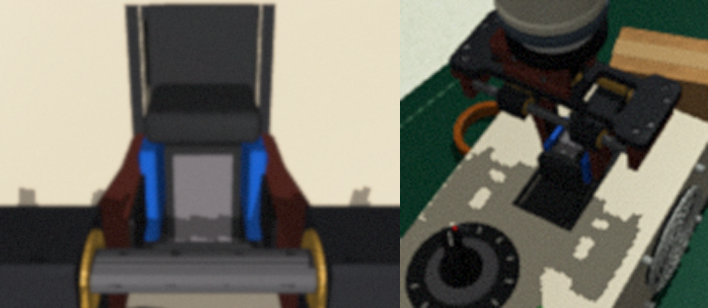

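In the tool's units: -0.005 m / 0.25 = -0.02, -0.004 m / 0.25 = -0.016.

>>> send_path --ticks '{"increments": [[0, 0, -0.012, 0, 0, 0], [0, 0, -0.016, 0, 0, 0], [0, 0, -0.02, 0, 0, 0], [0, 0, 0, 0, 0, 0]]}' --grip_n 30

```text
time: 9.6
tcp_pos: [0.5633, -0.0541, 0.1623]
tcp_rot: [0.0, 0.628, 0.778, 0.0]
force: [-0.6, 0.3, -3.8]
opening: 0.0403
grasp_force: 30.0
```

In the tool's units: -0.01 m / 0.25 = -0.04.

>>> send_path --ticks '{"increments": [[0, 0, -0.04, 0, 0, 0], [0, 0, -0.04, 0, 0, 0], [0, 0, -0.04, 0, 0, 0], [0, 0, -0.04, 0, 0, 0], [0, 0, -0.04, 0, 0, 0], [0, 0, -0.04, 0, 0, 0], [0, 0, -0.04, 0, 0, 0], [0, 0, -0.04, 0, 0, 0]]}'

```text
time: 10.4
tcp_pos: [0.5629, -0.0541, 0.2426]
tcp_rot: [0.0, 0.628, 0.778, 0.0]
force: [0.6, -0.2, -3.4]
opening: 0.0404
grasp_force: 30.0
```

>>> send_path --ticks '{"increments": [[0, 0, -0.04, 0, 0, 0], [0, 0, -0.04, 0, 0, 0], [0, 0, -0.04, 0, 0, 0], [0, 0, -0.04, 0, 0, 0], [0, 0, -0.04, 0, 0, 0], [0, 0, -0.024, 0, 0, 0], [0, 0, -0.012, 0, 0, 0], [0, 0, 0, 0, 0, 0]]}'

```text
time: 11.2
tcp_pos: [0.563, -0.0541, 0.301]
tcp_rot: [0.0, 0.628, 0.778, 0.0]
force: [-0.4, 0.0, -3.1]
opening: 0.0402
grasp_force: 30.0
```

>>> send_path --ticks '{"increments": [[0, 0, 0, 0, 0, 0], [0, 0, 0, 0, 0, 0], [0, 0, 0, 0, 0, 0], [0, 0, 0, 0, 0, 0], [0, 0, 0, 0, 0, 0]]}'

```text
time: 11.7
tcp_pos: [0.5629, -0.0541, 0.3005]
tcp_rot: [-0.0, 0.628, 0.778, -0.0]
force: [-0.6, -0.4, -3.8]
opening: 0.0402
grasp_force: 30.0
```

```bash
python3 - <<'E'
from h import *
im=robot.snapshot("scene");t=robot.snapshot("top")
cv2.imwrite("pics/s6.png",np.hstack([cv2.resize(im[100:400,130:430],(400,400)),cv2.resize(t[100:320,240:500],(400,338))[:,:].copy() if 0 else cv2.resize(t[100:360,240:500],(400,400))]))
E
```

```text
(no output)
```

View pics/s6.png

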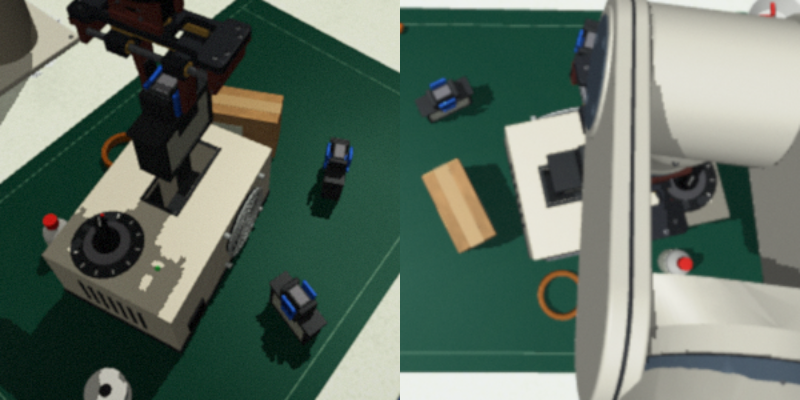

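The left half shows the cassette hanging upright at (170,130), clear above the open slot. The bystanders are where they were and the knob is at red. Handing in.

```bash
python3 -c "
from plant import robot
print(robot.finish_job())"
```

```text
the job is handed in; nothing more can be done
None
```

Job handed in at about 12 s: the fan knob is at its off stop, and the cassette is held by its pinched catches, upright and about 70 mm clear above the deck, with the bystanders not moved.

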